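# Put the spice row back in its order

## Robot

A 6-joint arm with a two-finger parallel gripper is mounted at the origin on the work surface. World frame = base frame: x ahead of the robot, y to its left, z up, the work surface at z = 0. Lengths are in m, angles in degrees, forces in N, time in s.
With the tool pointing down it reaches from about 0.375 to 0.75 m from the base axis. Payload 9 kg.
Tool frame: the origin (TCP) lies where the fingers leave the gripper's body, on its centre line; the fingertips stand 73 mm ahead of it and the grasp point (between the pads) lies 54 mm ahead of it (robot.tip_reach is the distance from the TCP to the fingertips, in m); z points along the fingers, y is the line along which they close (so a half turn about z gives the same grasp; the last joint's range is limited). The gripper opens to 85 mm and grips with 20 to 120 N. Pads are 22 mm wide; open, the fingers measure 114 mm over their backs; the gripper's body (76 mm by 85 mm) begins 54 mm behind the grasp point. The pads swing forward as they close: fully open they stand 13 mm farther back than shut.
Start: joints at [-81.114, 5.964, 5.575, 89.605, 0, 77.527], TCP at [0.219, -0.559, 0.304] pointing down, gripper open.
Joint ranges: [-171.21, 171.21], [-48.23, 106.86], [-62.78, 66.21], [-105.2, 120.99], [-86.42, 89.51], [-180, 180]. Speed limits (degrees/s): [127.2, 127.2, 147.25, 180, 180, 180].

## Interface

Orientations are given as [roll, pitch, yaw] about the fixed x, y, z axes, in that order (R = Rz(yaw) Ry(pitch) Rx(roll)).
In Python, from plant import robot gives the robot as it stands. Calls block until the motion is done:
- robot.move_pose(position, orientation): joint-space move of the TCP to a pose.
- robot.line_to(position, vel=0.15, rotation=None, guard=None): straight line of the TCP; rotation=None keeps the orientation; vel is the mean speed in m/s. With guard (N) it stops when the force on the tool has changed by that much, and returns True; else False.
- robot.goto_joints(angles): joint-space move.
- robot.set_gripper(opening): finger opening in m; the grip force is fixed at half the most; returns when the fingers have stopped.
- robot.pause(seconds).
- robot.ik(position, orientation): joint angles nearest the present ones, or None.
- robot.observe(): the state.
- robot.grab_frame(name): name is "side" or "top"; returns the picture (480x640x3 uint8, blue, green, red); there is no depth.
- robot.get_calibration(name): a dict with "vertical_fov" (degrees; the focal length in pixels is half the picture's height over the tangent of half this angle, whatever the lens; pixels are square), "cx", "cy" (the principal point, pixels), "rvec" (rotation vector, rad) and "tvec" (3), from world to camera coordinates, as OpenCV has them. Camera axes: x right, y down, z forward; pixel columns grow to the right and rows downward; lengths in m; the calibration is good to about 2 mm. A picture is of the moment at which its call begins. get_calibration takes no time and is no camera call.
A pose or a line that the arm cannot do raises robot.IKError and nothing moves.
- robot.job_done(): hands the job in; it is judged then, once.
The state is a dict: "time": time; "q": joint angles; "qvel": joint speeds; "joint_torque": joint torques, N m; "tool_pos": TCP position; "tcp_rot": TCP orientation; "ft_force": force on the tool from outside, world axes, zero at the start; "torque": the same for the moment, N m; "gripper_width": finger opening in m; "gripper_force": force on a finger pad.
Only numpy, scipy, OpenCV 4.12 (cv2) and the standard library are available. Lean on these libraries where they do the work, as an engineer would, in place of code of your own. Each camera call takes 0.05 s, during which the arm holds its last target. There are 200 camera calls.

## Task

Move the pepper mill, the steel shaker, the square tin and the ceramic pot from the steel drying rack to the empty wooden spice rack, keeping the row in the same order counted from the handle: what stands next to the handle of the drying rack goes to the place next to the handle of the spice rack, and so on to the far end. Stand each one upright in the middle of its cork pad, never letting one topple, and let go of them all.

Things in the scene. Friction and masses are not known exactly. Their poses are not given: they have to be found in the camera images.
- drying_rack: Stainless-steel drying rack: fixed, 264x76x12 mm plus 6 mm lips on the long sides and, at its -x end, a flat 46 mm loop handle. Origin: centre of the 264x76 body's underside; x along the row, z up. Four 58 mm square pads at y=0, x=-96 (next to the handle), -32, 32, 96 mm, tops 15 mm above the origin: the black rubber ones listed, with the jars on them in an order that varies.
- spice_rack: Wooden spice rack, empty at the start: fixed, 264x76x12 mm plus 6 mm lips on the long sides and, at its -x end, a flat 46 mm loop handle. Origin: centre of the 264x76 body's underside; x along the row, z up. Four 58 mm square pads at y=0, x=-96 (next to the handle), -32, 32, 96 mm, tops 15 mm above the origin: cork, part of the rack.
- mill: Small dark wooden pepper mill, 78 mm tall, round: foot 44 mm diameter up to 24 mm, narrowing to a straight waist 34 mm in diameter from 34 to 54 mm above the foot, a 42 mm head from 60 to 68 mm and a small steel nut on top. About 0.12 kg. Grip it at the waist, about 46 mm above the foot. Stands upright; origin at the centre of its foot, z up along its axis.
- shaker: Round plain steel shaker, 42 mm diameter (43 at the cap), straight-sided up to 58 mm, with a low domed cap, 74 mm tall. About 0.13 kg. Grip it about 42 mm above the foot. Stands upright; origin at the centre of its foot, z up along its axis.
- tin: Square metal tin, 40 x 40 mm up to 58 mm, with a 42 x 42 mm lid of 10 mm, 68 mm tall. About 0.12 kg. At the start its sides are about parallel (within 7 degrees) to the row; its x and y axes are square to its sides. Grip it about 40 mm above the foot. Stands upright; origin at the centre of its foot, z up along its axis.
- pot: Squat white ceramic pot, round, 48 mm diameter with straight sides from 8 to 44 mm, its lid closed to 49 mm with a little wooden knob to 62 mm. About 0.15 kg. Grip it about 36 mm above the foot. Stands upright; origin at the centre of its foot, z up along its axis.
- pad_mill: Black rubber square pad, 58 x 58 x 3 mm, fixed on the drying rack, on which the pepper mill stands at the start (only its rim and corners show). It stays and marks the place that the pepper mill came from. Origin: centre of its underside, 12 mm above the worktop; axes parallel to the rack's.
- pad_shaker: Black rubber square pad, 58 x 58 x 3 mm, fixed on the drying rack, on which the steel shaker stands at the start (only its rim and corners show). It stays and marks the place that the steel shaker came from. Origin: centre of its underside, 12 mm above the worktop; axes parallel to the rack's.
- pad_tin: Black rubber square pad, 58 x 58 x 3 mm, fixed on the drying rack, on which the square tin stands at the start (only its rim and corners show). It stays and marks the place that the square tin came from. Origin: centre of its underside, 12 mm above the worktop; axes parallel to the rack's.
- pad_pot: Black rubber square pad, 58 x 58 x 3 mm, fixed on the drying rack, on which the ceramic pot stands at the start (only its rim and corners show). It stays and marks the place that the ceramic pot came from. Origin: centre of its underside, 12 mm above the worktop; axes parallel to the rack's.
There are look-alikes about, which are no part of the job. What is shaped like the mill but purple or yellow is not meant. What is shaped like the pot but green is not meant.

How it is judged (in metres and radians):
At the end, for the whole second after the job is handed in: All four stand released, upright (0.1 rad) and at rest on the spice rack, each on the cork pad with the same number from the handle as its rubber pad has on the drying rack, within 13 mm of the pad's centre along and across the rack and 5 mm in height (((x of pad_mill in the frame of drying_rack between -0.116 and -0.076 m and x of mill in the frame of spice_rack between -0.109 and -0.083 m) or (x of pad_mill in the frame of drying_rack between -0.052 and -0.012 m and x of mill in the frame of spice_rack between -0.045 and -0.019 m) or (x of pad_mill in the frame of drying_rack between 0.012 and 0.052 m and x of mill in the frame of spice_rack between 0.019 and 0.045 m) or (x of pad_mill in the frame of drying_rack between 0.076 and 0.116 m and x of mill in the frame of spice_rack between 0.083 and 0.109 m)) and y of mill in the frame of spice_rack between -0.013 and 0.013 m and z of mill in the frame of spice_rack between 0.01 and 0.02 m and angle between each of mill, shaker, tin, pot's own z axis and vertical below 0.1 rad and linear speed of each of mill, shaker, tin, pot below 0.02 m/s and angular speed of each of mill, shaker, tin, pot below 0.2 rad/s and ((x of pad_shaker in the frame of drying_rack between -0.116 and -0.076 m and x of shaker in the frame of spice_rack between -0.109 and -0.083 m) or (x of pad_shaker in the frame of drying_rack between -0.052 and -0.012 m and x of shaker in the frame of spice_rack between -0.045 and -0.019 m) or (x of pad_shaker in the frame of drying_rack between 0.012 and 0.052 m and x of shaker in the frame of spice_rack between 0.019 and 0.045 m) or (x of pad_shaker in the frame of drying_rack between 0.076 and 0.116 m and x of shaker in the frame of spice_rack between 0.083 and 0.109 m)) and y of shaker in the frame of spice_rack between -0.013 and 0.013 m and z of shaker in the frame of spice_rack between 0.01 and 0.02 m and ((x of pad_tin in the frame of drying_rack between -0.116 and -0.076 m and x of tin in the frame of spice_rack between -0.109 and -0.083 m) or (x of pad_tin in the frame of drying_rack between -0.052 and -0.012 m and x of tin in the frame of spice_rack between -0.045 and -0.019 m) or (x of pad_tin in the frame of drying_rack between 0.012 and 0.052 m and x of tin in the frame of spice_rack between 0.019 and 0.045 m) or (x of pad_tin in the frame of drying_rack between 0.076 and 0.116 m and x of tin in the frame of spice_rack between 0.083 and 0.109 m)) and y of tin in the frame of spice_rack between -0.013 and 0.013 m and z of tin in the frame of spice_rack between 0.01 and 0.02 m and ((x of pad_pot in the frame of drying_rack between -0.116 and -0.076 m and x of pot in the frame of spice_rack between -0.109 and -0.083 m) or (x of pad_pot in the frame of drying_rack between -0.052 and -0.012 m and x of pot in the frame of spice_rack between -0.045 and -0.019 m) or (x of pad_pot in the frame of drying_rack between 0.012 and 0.052 m and x of pot in the frame of spice_rack between 0.019 and 0.045 m) or (x of pad_pot in the frame of drying_rack between 0.076 and 0.116 m and x of pot in the frame of spice_rack between 0.083 and 0.109 m)) and y of pot in the frame of spice_rack between -0.013 and 0.013 m and z of pot in the frame of spice_rack between 0.01 and 0.02 m); the robot touches nothing.
It fails at once if the mill topples (leans more than 0.8 rad) (angle between mill's own z axis and vertical above 0.8 rad).
It fails at once if the shaker topples (leans more than 0.8 rad) (angle between shaker's own z axis and vertical above 0.8 rad).
It fails at once if the tin topples (leans more than 0.8 rad) (angle between tin's own z axis and vertical above 0.8 rad).
It fails at once if the pot topples (leans more than 0.8 rad) (angle between pot's own z axis and vertical above 0.8 rad).
It also fails if it takes over 118 s, if anything falls off the work surface, if the arm or the gripper's body presses on something with over 40 N, if the wrist force passes 120 N, or if a joint passes its speed limit or range.

## Working session

There is one attempt and no reset: what is moved stays moved. The work goes in short steps, each a Python script; the robot and the scene stay as the last script left them, time stands still between calls to the robot, and variables do not carry over. Pictures are saved under pics/ and viewed, at most 14 in all, crops included, and the job is handed in when it is done.

```bash
mkdir -p pics; ls; python3 - <<'E'
from plant import robot
import cv2
for n in("top","side"):
    cv2.imwrite(f"pics/{n}0.png",robot.grab_frame(n)); print(robot.get_calibration(n))
E
```

```text
pics
{'vertical_fov': 55.44936318767468, 'cx': 320.6414933220393, 'cy': 231.6070814298363, 'rvec': array([ 2.09129393, -2.13749215,  0.17390561]), 'tvec': array([0.04241183, 0.4865972 , 1.09516423])}
{'vertical_fov': 53.945044034007566, 'cx': 313.5233617452247, 'cy': 231.0026433913926, 'rvec': array([ 0.70436921, -2.65553898,  1.07634536]), 'tvec': array([0.41639309, 0.18143182, 0.79033029])}
```

View pics/top0.png

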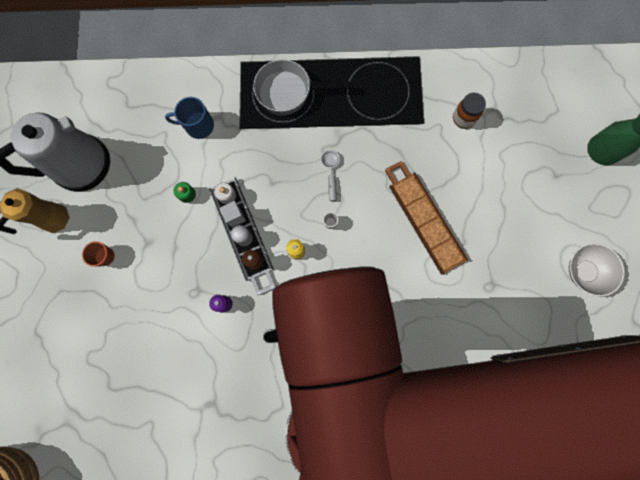

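View pics/side0.png

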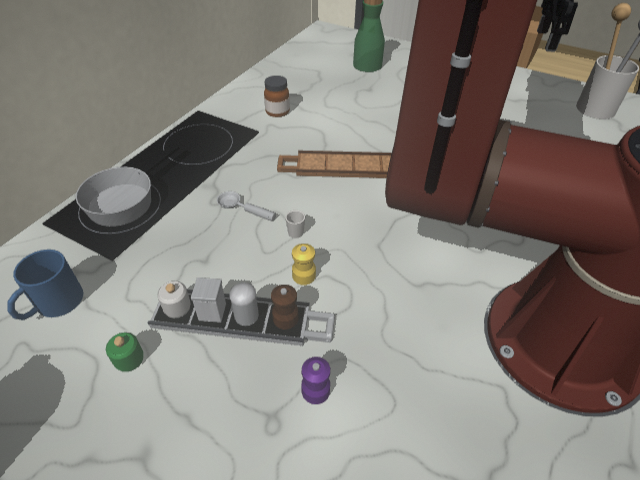

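Top view: on the drying rack, counting from its handle at (264,283), stand the mill (252,260), shaker (240,236), tin (232,213) and pot (226,191). The spice rack handle is at (398,172) and its far end at about (453,265). Next I'll look at zoomed crops.

```bash
cat > h.py <<'E'
import numpy as np, cv2
from plant import robot
def cal(n):
    c=robot.get_calibration(n); f=240/np.tan(np.radians(c["vertical_fov"]/2))
    K=np.array([[f,0,c["cx"]],[0,f,c["cy"]],[0,0,1]]); R=cv2.Rodrigues(c["rvec"])[0]
    return K,R,np.array(c["tvec"])
def ray(n,px,z):
    K,R,t=cal(n); o=-R.T@t; d=R.T@np.linalg.inv(K)@np.r_[px,1]
    return (o+d*(z-o[2])/d[2])[:2]
def proj(n,p):
    K,R,t=cal(n); return cv2.projectPoints(np.array(p,float).reshape(-1,1,3),R,t,K,None)[0][:,0]
E
python3 - <<'E'
from h import *
im=cv2.imread("pics/top0.png")
a=cv2.resize(im[165:305,165:305],(560,560),interpolation=cv2.INTER_CUBIC)
cv2.imwrite("pics/a.png",a)
cv2.imwrite("pics/b.png",cv2.resize(im[150:290,370:480],None,fx=4,fy=4,interpolation=cv2.INTER_CUBIC))
for n in("top","side"):
    K,R,t=cal(n);print(n,-R.T@t,R[2])
hsv=cv2.cvtColor(im,cv2.COLOR_BGR2HSV)
m=cv2.inRange(hsv,(5,90,40),(20,255,255)); m[:,:375]=0;m[:,480:]=0;m[:150]=0;m[290:]=0
# rack contour
c=max(cv2.findContours(m,0,2)[0],key=cv2.contourArea); r=cv2.minAreaRect(c)
print(r); 
for b in cv2.boxPoints(r): print(b,ray("top",b,.014))
E
```

```text
top [0.27685425 0.00979392 1.16671166] [ 0.18455919  0.01926397 -0.98263259]
side [0.15513906 0.57141542 0.69306491] [ 0.34334318 -0.60532123 -0.71812371]
((424.01470947265625, 215.69117736816406), (119.87751770019531, 29.840755462646484), 59.03623962402344)
[380.38235 171.97058] [ 0.64882157 -0.12755836]
[405.9706  156.61765] [ 0.68919456 -0.19669636]
[467.64706 259.41177] [ 0.41314631 -0.33678382]
[442.0588 274.7647] [ 0.37590219 -0.27002934]
```

View pics/a.png

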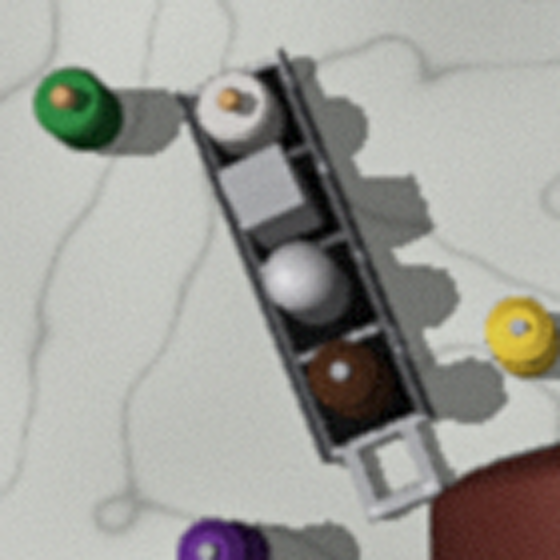

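View pics/b.png

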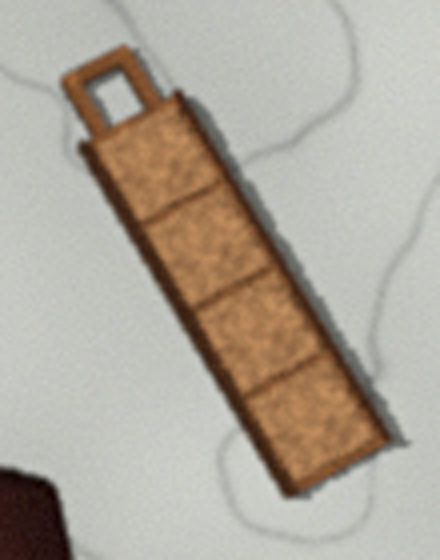

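```bash
python3 - <<'E'
from h import *
A=lambda x,y:np.array([x,y])/4+np.array([165,165])-.375
B=lambda x,y:np.array([x,y])/4+np.array([370,150])-.375
r=lambda p,z:ray("top",p,z)
print("spice lips corners",[r(B(*p),.018).round(4) for p in((84,148),(178,92),(390,437),(290,494))])
L=[r(B(*p),.0135) for p in((183,202),(234.5,287.5),(283,375.5))]
print("lines",np.round(L,4),np.linalg.norm(np.diff(L,axis=0),axis=1))
im=cv2.imread("pics/top0.png").astype(int)
m=((im[...,2]>140)&(im[...,2]-im[...,0]>45)).astype(np.uint8);m[:,:375]=0;m[:,480:]=0;m[:150]=0;m[290:]=0
m=cv2.erode(m,np.ones((2,2)),anchor=(0,0))
n,_,s,c=cv2.connectedComponentsWithStats(m)
for i in range(1,n):
    if s[i,4]>60: print("cork",s[i,4],c[i],r(c[i],.015))
C=[r(A(*p),.018) for p in((180,97),(282,52),(430,415),(325,458))]
print("drying corners",np.round(C,4),np.mean(C,0),[np.linalg.norm(C[i]-C[i-1]) for i in range(4)])
print("dir",np.degrees(np.arctan2(*(C[2]+C[3]-C[0]-C[1])[::-1])))
print("pot",r(A(230,99),.075),ray("side",(171,287),.075))
print("mill",r(A(339,371),.092),ray("side",(284,290),.092))
print("shaker",r(A(298,274),.078))
T=[r(A(*p),.083) for p in((218,178),(276,145),(306,200),(247,228))]
print("tin",np.mean(T,0),[np.linalg.norm(T[i]-T[i-1]) for i in range(4)],[np.degrees(np.arctan2(*(T[i]-T[i-1])[::-1]))%90 for i in range(4)])
o=robot.observe();print(o["tool_pos"],o["tcp_rot"],o["time"])
E
```

```text
spice lips corners [array([ 0.6071, -0.1519]), array([ 0.6434, -0.2148]), array([ 0.4141, -0.3344]), array([ 0.3797, -0.2695])]
lines [[ 0.5705 -0.2147]
 [ 0.5132 -0.2443]
 [ 0.4554 -0.2713]] [0.064517   0.06382934]
cork 433 [407.99538106 189.41801386] [ 0.59927938 -0.19692917]
cork 437 [420.63386728 210.47368421] [ 0.54234288 -0.2262559 ]
cork 443 [433.52370203 232.14446953] [ 0.48484875 -0.25557461]
cork 469 [446.7206823  253.97867804] [ 0.42800351 -0.28508337]
drying corners [[0.6135 0.321 ]
 [0.6424 0.2544]
 [0.401  0.1568]
 [0.3753 0.2232]] [0.50806621 0.23885234] [np.float64(0.25755000920406906), np.float64(0.07266727175262935), np.float64(0.26037916525723687), np.float64(0.07113719813668529)]
dir -157.83398714640643
pot [0.59471236 0.27427466] [0.58986169 0.2769958 ]
mill [0.42043706 0.2016103 ] [0.41871394 0.20094716]
shaker [0.48235203 0.22970477]
tin [0.53567598 0.25168304] [np.float64(0.03671851196800383), np.float64(0.04059961197645205), np.float64(0.039881593912269094), np.float64(0.039525202410478515)] [np.float64(30.134341024203213), np.float64(29.3983960146822), np.float64(28.350644241388153), np.float64(24.81357263716427)]
[ 0.21848948 -0.55855634  0.30318836] [-1.79929129e+02 -1.54534137e-02  2.13547879e+01] 0.1
```

Everything measured agrees with the given sizes: the rack is 64 mm in pitch, and the jars are within 4 mm of the pad centres. I'll move the mill first.

```bash
cat >> h.py <<'E'
SO=np.array([.513,-.2427]); SY=27.3; sd=-np.array([np.cos(np.radians(SY)),np.sin(np.radians(SY))])
DY=22.2
HI=.26
def pick(xy,grip,yaw,z0=.015):
    zt=z0+grip+.054-.002
    robot.move_pose([*xy,HI],[180,0,yaw]); robot.set_gripper(.066)
    robot.line_to([*xy,zt+.05],vel=.25)
    hit=robot.line_to([*xy,zt],vel=.1,guard=12)
    robot.set_gripper(0.0); o=robot.observe(); print("pick hit",hit,"w",o["gripper_width"],"F",o["gripper_force"],o["tool_pos"],o["time"])
    robot.line_to([*xy,HI],vel=.2); print("w",robot.observe()["gripper_width"]); return zt
def place(k,zt,yaw):
    p=SO+sd*(-.096+.064*k)
    robot.move_pose([*p,HI],[180,0,yaw])
    robot.line_to([*p,zt+.03],vel=.2)
    hit=robot.line_to([*p,zt-.002],vel=.03,guard=6)
    o=robot.observe(); print("place hit",hit,o["tool_pos"],"zt",zt,"w",o["gripper_width"])
    robot.set_gripper(.066); robot.line_to([*p,HI],vel=.2); print("t",robot.observe()["time"])
E
python3 - <<'E'
from h import *
for y in (22.2,202.2-360): print(y,robot.ik([.42,.202,.26],[180,0,y]),robot.ik([.6,-.2,.12],[180,0,y+5]))
y=22.2
zt=pick([.4200,.2020],.046,DY)
cv2.imwrite("pics/t1.png",robot.grab_frame("top"));cv2.imwrite("pics/s1.png",robot.grab_frame("side"))
E
```

```text
22.2 [  9.53964112 -18.06933884 -21.48456804  86.5847708    0.
 167.33964112] [-30.25950678  14.26970437  -4.4522188   71.27807682   0.
 122.54049322]
-157.8 [  9.53964112 -18.06933884 -21.48456804  86.5847708    0.
 -12.66035888] [-30.25950678  14.26970437  -4.4522188   71.27807682   0.
 -57.45950678]
pick hit False w 0.039453492552238525 F 59.37455474449962 [0.42066244 0.20221298 0.11419405] 4.7667
w 0.039200575137237986
```

View pics/s1.png

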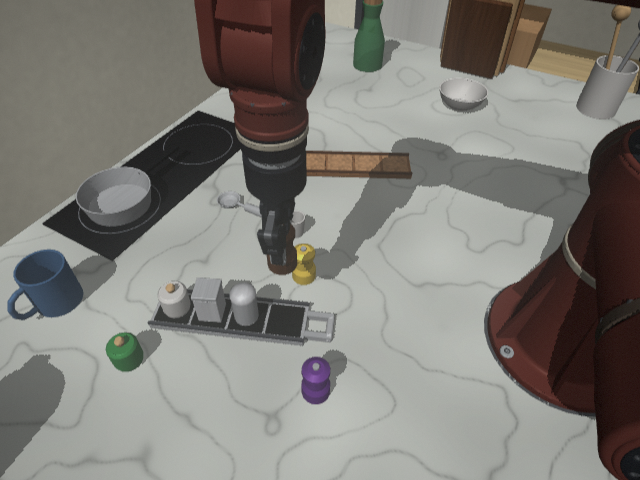

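The mill is held upright at (282,250), and the handle pad is empty. Its 39 mm width shows it's gripped a little high, so I'll place it with a guarded descent.

```bash
sed -i 's/zt-.002\],vel=.03/zt-.010],vel=.03/' h.py; python3 - <<'E'
from h import *
place(0,.113,SY)
im=robot.grab_frame("side");cv2.imwrite("pics/s2.png",im)
cv2.imwrite("pics/s2c.png",cv2.resize(im[80:230,220:460],None,fx=3,fy=3,interpolation=cv2.INTER_CUBIC))
E
```

```text
place hit True [ 0.59815985 -0.19853341  0.11428624] zt 0.113 w 0.03945277109708108
t 10.2667
```

View pics/s2c.png

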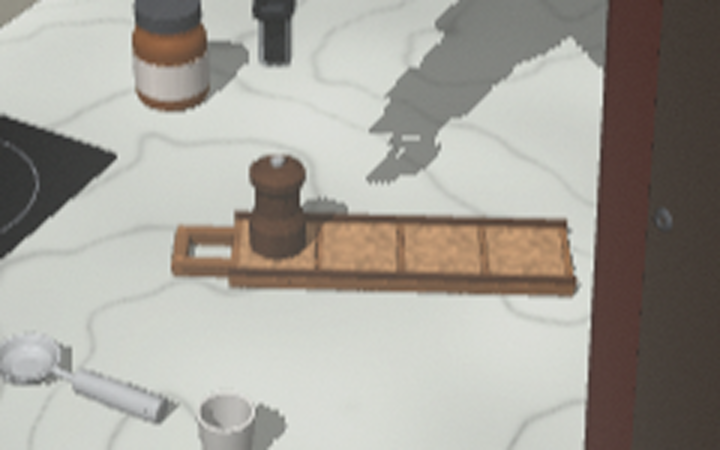

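The mill stands upright in the middle of the cork pad next to the handle. Shaker and tin are next.

```bash
python3 - <<'E'
from h import *
for xy,g,y,k in(([.4805,.2285],.042,DY,1),([.5362,.2515],.040,27.5,2),([.595,.2748],.036,DY,3)):
    zt=pick(xy,g,y)
    if robot.observe()["gripper_width"]<.034: print("missed");break
    place(k,zt,SY)
    cv2.imwrite(f"pics/k{k}.png",robot.grab_frame("side"))
    if k==2: break
im=robot.grab_frame("side")
cv2.imwrite("pics/s3.png",im)
E
```

```text
pick hit False w 0.040745353988822876 F 59.972847978933714 [0.48098367 0.22883006 0.11005621] 13.7
w 0.041217407618966924
place hit True [ 0.5411333  -0.22766702  0.1098267 ] zt 0.109 w 0.041094089181170274
t 19.2417
pick hit False w 0.03952871643050342 F 76.40452176332474 [0.53651016 0.25162658 0.10755346] 22.8167
w 0.03936566229456219
place hit True [ 0.48441031 -0.25722864  0.10714291] zt 0.107 w 0.03939734570110349
t 28.5833
```

View pics/s3.png

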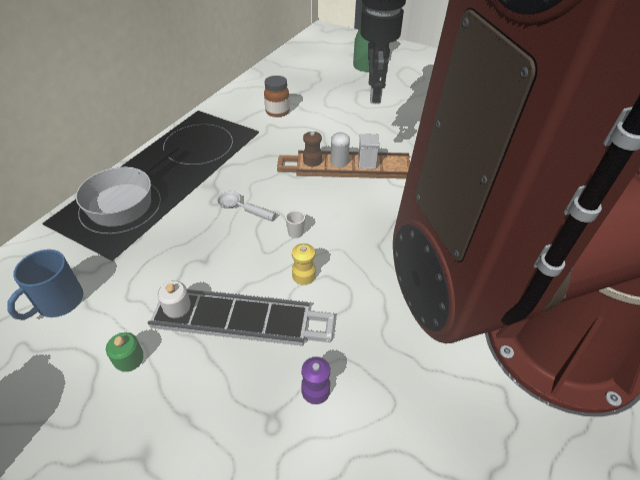

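Mill (313,150), shaker (340,150) and tin (369,150) stand in order on the spice rack. The pot is still at (174,298), so I'll move it now.

```bash
python3 - <<'E'
from h import *
zt=pick([.594,.2746],.036,DY)
if robot.observe()["gripper_width"]>.034:
    place(3,zt,SY)
    robot.move_pose([.42,.202,HI],[180,0,DY])
    t=robot.grab_frame("top");s=robot.grab_frame("side")
    a=cv2.resize(t[150:290,370:480],(440,560),interpolation=cv2.INTER_CUBIC)
    b=cv2.resize(s[110:197,260:440],(360*2//2,174),interpolation=cv2.INTER_CUBIC)
    out=np.zeros((560,800,3),np.uint8);out[:,:440]=a;out[:174,440:]=b
    cv2.imwrite("pics/f.png",out); cv2.imwrite("pics/ft.png",t); cv2.imwrite("pics/fs.png",s)
E
```

```text
pick hit False w 0.04646914814765407 F 62.46339004486799 [0.59481289 0.27489741 0.10455625] 32.3917
w 0.04623689031846708
place hit True [ 0.42751011 -0.28659841  0.10451345] zt 0.103 w 0.04622596962390848
t 38.3917
```

View pics/f.png

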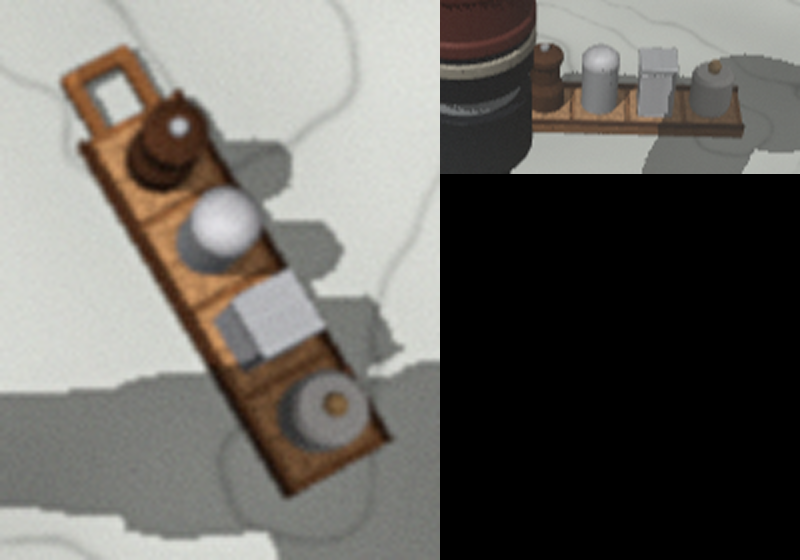

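All four stand upright, in order. Before handing in I'll check their offsets in the rack frame, using their top points: mill nut (179,126), shaker dome (226,222), tin lid (278,314) and pot knob (336,404).

```bash
python3 - <<'E'
from h import *
for n,p,z in(("mill",(179,126),.092),("shaker",(227,224),.08),("tin",(278,314),.083),("pot",(336,404),.075)):
    d=ray("top",np.array(p)/4+[370,150]-.375,z)-SO
    print(n,(d@sd).round(4),(d@[-sd[1],sd[0]]).round(4))
E
```

```text
mill -0.0954 0.0009
shaker -0.0301 -0.0015
tin 0.0326 -0.0042
pot 0.0959 0.0001
```

```bash
python3 -c "
from plant import robot
print(robot.job_done())"
```

```text
the job is handed in; nothing more can be done
None
```

I moved the mill, shaker, tin and pot onto the spice rack in the same order from the handle. All four stand upright and released, within about 5 mm of their pad centres by my last camera check, and the job is handed in; no verdict was shown.

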